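# Gauge a bracket's corner and fillet with the radius leaf that fits

### The arm

A 7-joint arm with a two-finger parallel gripper is mounted at the origin on the work surface. World frame = base frame: x ahead of the robot, y to its left, z up, the work surface at z = 0. Lengths are in mm, angles in rad, forces in N, time in s.
With the tool pointing down it reaches from about 425 to 875 mm from the base axis. Payload 8.4 kg.
Tool frame: the origin (TCP) lies midway between the tips of the shut fingers; the grasp point (between the pads) lies 19 mm behind it (r.grip_point_offset is the distance from the TCP to the grasp point, in mm); z points along the fingers, y is the direction in which the jaws open and shut (so a half turn about z gives the same grasp; the last joint's range is limited). The gripper opens to 85 mm and grips with 20 to 120 N. Pads are 22 mm wide; open, the fingers measure 114 mm over their backs; the gripper's body (76 mm by 85 mm) begins 54 mm behind the grasp point. The pads swing forward as they close: fully open they stand 13 mm farther back than shut.
Start: joints at [-1.346, 0.333, 0.04, 1.465, -0.013, 1.343, -0.059], TCP at [206.812, 616.191, 197.308] pointing down, gripper open.
Joint ranges: [-2.58, 2.58], [-0.38, 2.09], [-1.3, 1.39], [0.25, 2.4], [-1.5, 4.64], [0.08, 2.09], [-2.65, 2.65]. Speed limits (rad/s): [2.22, 2.22, 2.79, 2.79, 3.14, 3.14, 3.14].

### API

Orientations are given as a 3x3 rotation matrix whose columns are the frame's x, y, z axes.
In Python, from workcell import r, vision, models gives the robot as it stands. The module is installed in compiled form; this text tells all that it offers.
- The arm moves only by the tool apply_moves, never from a script. Its argument "plan" is a list of rows, each an object of numbers: "dx", "dy", "dz": the shift along the world's x, y, z in mm; "twist": the turn about the world's z in degrees. A call has 1 to 12 rows; each row is the pose to reach, as a shift and turn from the pose commanded when the call began; what a row does not reach only later rows make up. A row lasts 1/10 s, in which the tool goes at most 50 mm and 8.59 degrees, less where a joint would pass 70% of its speed; a pose out of reach is approached as far as the arm can. A call with a gripper value outside its range is refused whole. "jaw" is the finger opening in mm, from 0 to 85.4, set as the call begins (left out, the last holds). The fingers move at their own pace and stop on an object; "force" is the grip in N (left out, the last holds). Time passes only in rows, so rows that repeat a pose let the fingers close. It gives the time, the measured TCP pose, the force and the opening at its end, in the units of the state.
- r.read_state(): the state, without advancing time (a new reading comes with each control period).
- vision.snapshot(name): name is "scene" or "side" or "wrist"; returns a dict with "frame" (480x640x3 uint8, red, green, blue), "fx", "fy", "cx", "cy" (pixels), "xyz" and "attitude" of the camera in the world. Camera axes: x right, y down, z forward; pixel columns grow to the right and rows downward; lengths in mm; the calibration is good to about 2 mm. A picture is of the moment at which its call begins. There is no depth.
- r.hand_in(): hands the job in, once; it reports no verdict.
Trained networks look in the newest picture that a camera, given by its name, has taken for a name from the list of things; names that differ only in an ending like _2 or _b are one class to them, and where a whole thing is asked for, a point or a joint stands for the part that bears it (a point fixed in the world has none). Each returns a list of dicts, best first, with "p" (0 to 1); they miss things now and then, are a little off and sometimes report something else, mostly with a low value. They report only what shows in the picture. A call takes as long as a camera call. They do not tell look-alikes from the thing itself.
- models.look_for(camera, thing): "xy" ([column, row] in pixels, amid what is visible of it).
- models.masks_of(camera, thing): "mask" (480x640 bool, what is visible of it) and "xy" ([column, row] in pixels, amid what is visible of it).
- models.place_of(camera, thing): "xy" ([column, row] in pixels: a listed point, or the origin of a listed thing).
The state is a dict: "time": time; "qpos": joint angles; "qvel": joint speeds; "effort": joint torques, N m; "ee_pos": TCP position; "eef_rot": TCP orientation; "ft_force": force on the tool from outside, world axes, zero at the start; "wrist_torque": the same for the moment, N m; "gripper_width": finger opening in mm.
Only numpy, scipy, OpenCV 4.12 (cv2) and the standard library are available. Lean on these libraries where they do the work, as an engineer would, in place of code of your own. Each camera call takes 0.05 s, during which the arm holds its last target. There are 200 camera calls.

### The job

Take the middle-sized of the three radius leaves, the one that fits the bracket, and press its hollow end gently onto the bracket's rounded outside corner, square and fully home so that it bears on both sides without rocking, and keep it pressed there for more than a second. Then move it to the inside of the bracket, press its round end home in the fillet in the same way and as long, and leave it lying flat on the bench there, still snug in the fillet. Press firmly enough to feel it bear but never hard, and leave the other leaves and the tools where they lie.

Things in the scene. Friction and masses are not known exactly. Their poses are not given: they have to be found in the camera images.
- bracket: L-shaped dark wooden bracket screwed to the bench, immovable. Two arms at right angles, 40 mm wide, 18 mm thick, 105 mm long from the (sharp) outer vertex. Outside corner rounded to radius 24 mm, inside corner a fillet of radius 24 mm. Origin on the bench under the centre of the outside arc, z up, x along the L's line of symmetry, pointing out of the outside corner (arms go off 45 degrees either side of -x).
- corner (a point): Centre of the outside corner's 24 mm arc, 4 mm above the bench; axes as the bracket's. The leaf's hollow end is home when its arc centre is here and the leaf's x points the same way as the bracket's x; it is pushed on towards the bracket's -x.
- fillet (a point): Centre of the inside fillet's 24 mm arc, between the arms, 56.6 mm from the corner point towards the bracket's -x, 4 mm above the bench; axes as the bracket's. The leaf's round end is home when its arc centre is here and the leaf's x points the same way as the bracket's x; it is pushed in towards the bracket's +x.
- leaf_24: The leaf that fits: aluminium plate, 8 mm thick, 60 mm wide (y), 92 mm long (x), 0.13 to 0.21 kg, lying flat; upright wooden grip in its middle, 14 mm (x) by 40 mm (y), top at 56 mm. Origin under the grip, on the underside; z up. Over 25 N on the bracket marks it; 6 to 15 N is a good press, under 3 N does not bear. 1 mm of push past contact gives some 10 N.
- leaf_24_hollow (a point): Centre of the 24 mm, 90 degree hollow arc at the leaf's -x end, at x = -52 mm in the leaf's frame, 4 mm above its underside; axes as the leaf's. Bottom of the hollow at x = -28 mm; straight 45 degree flanks run out to horns with tips at x = -48 mm.
- leaf_24_round (a point): Centre of the 24 mm, 90 degree arc of the nose at the leaf's +x end, at x = +20 mm in the leaf's frame, 4 mm above its underside; axes as the leaf's. Tip of the nose at x = +44 mm; straight 45 degree flanks on either side.
- leaf_18: A leaf like leaf_24 with the same grip and the same arc centres, but radius 18 mm (does not fit); to be left alone.
- leaf_30: A leaf like leaf_24 with the same grip and the same arc centres, but radius 30 mm (does not fit); to be left alone.
- hammer: Hammer lying on the bench near the work; to be left alone.
- pliers: Steel pliers, 110 mm long, lying on the bench near the work; to be left alone.
- offcut: Wooden offcut 50 x 110 x 30 mm on the bench near the work; to be left alone.
There are look-alikes about, which are no part of the job. Leave any black or yellow look-alike of the leaf_24 alone.

How it is judged:
By the outcome, as a careful person would: the job done as asked, in the order asked, and still so for the second after the job is handed in, with the robot touching nothing.
It also fails if it takes over 64 s, if anything falls off the work surface, if the arm or the gripper's body presses on something with over 40 N, if the wrist force passes 120 N, or if a joint passes its speed limit or range.

## Working session

There is one attempt and no reset: what is moved stays moved. The work goes in short steps, Python scripts to look and compute and a tool call to move; the robot and the scene stay as the last step left them, time stands still between calls to the robot, and variables do not carry over. Pictures are saved under pics/ and viewed, about 8 in all and at most 12, crops included, and the job is handed in when it is done.

Besides the shell and the picture viewer there is one more tool, called after "Emit:" in YAML: its name, and indented under it one key for each argument. apply_moves: Moves the arm, as the interface text tells. Its arguments: {"type":"object","properties":{"plan":{"type":"array","items":{"type":"object","properties":{"dx":{"type":"number"},"dy":{"type":"number"},"dz":{"type":"number"},"twist":{"type":"number"}}}},"jaw":{"type":"number"},"force":{"type":"number"}},"required":["plan"]}

```bash
mkdir -p pics; cat > h.py <<'E'
import numpy as np, cv2
from workcell import r, vision, models
def snap(n,f=None):
    s=vision.snapshot(n)
    if f: cv2.imwrite('pics/'+f,s['frame'][:,:,::-1])
    return s
def ray(s,uv,z):
    R=np.array(s['attitude']); d=R@np.array([(uv[0]-s['cx'])/s['fx'],(uv[1]-s['cy'])/s['fy'],1.])
    p=np.array(s['xyz']); return p+d*(z-p[2])/d[2]
def proj(s,P):
    R=np.array(s['attitude']); c=(np.atleast_2d(P)-np.array(s['xyz']))@R
    return np.c_[c[:,0]/c[:,2]*s['fx']+s['cx'],c[:,1]/c[:,2]*s['fy']+s['cy']]
E
python3 - <<'E'
from h import *
S={n:snap(n,n+'0.png') for n in('scene','side')}
print({n:(np.round(S[n]['xyz']),S[n]['fx'],np.round(S[n]['attitude'],2).tolist()) for n in S})
for n in S:
  for t,z in(('leaf_24',0),('leaf_24_hollow',4),('leaf_24_round',4),('leaf_18',0),('leaf_30',0),('bracket',0),('corner',4),('fillet',4)):
    for d in models.place_of(n,t): 
      if d['p']>.2: print(n,t,round(d['p'],2),np.round(d['xy']),np.round(ray(S[n],d['xy'],z)))
a=cv2.imread('pics/scene0.png');b=cv2.imread('pics/side0.png')
print({k:np.round(v,3) if not isinstance(v,dict) else v for k,v in r.read_state().items()})
E
```

```text
{'scene': (array([1083.,  349., 1238.]), 506.3118976849889, [[-0.58, 0.69, -0.44], [0.82, 0.49, -0.3], [0.01, -0.53, -0.85]]), 'side': (array([ 364., -988., 1128.]), 541.8132905571202, [[0.99, -0.12, 0.09], [-0.15, -0.75, 0.65], [-0.01, -0.66, -0.76]])}
scene leaf_24 0.91 [263. 227.] [ 508. -254.    0.]
scene leaf_24 0.88 [267. 186.] [ 382. -340.    0.]
scene leaf_24 0.82 [293. 160.] [ 251. -337.    0.]
scene leaf_24 0.78 [195. 257.] [ 699. -344.    0.]
scene leaf_24 0.76 [308. 236.] [ 455. -128.    0.]
scene leaf_24 0.73 [230. 212.] [ 524. -366.    0.]
scene leaf_24 0.71 [202. 182.] [ 489. -510.    0.]
scene leaf_24_hollow 0.91 [199. 244.] [ 661. -363.    4.]
scene leaf_24_hollow 0.82 [220. 184.] [ 463. -460.    4.]
scene leaf_24_hollow 0.79 [237. 200.] [ 481. -377.    4.]
scene leaf_24_hollow 0.75 [251. 178.] [ 390. -395.    4.]
scene leaf_24_round 0.93 [200. 181.] [ 491. -517.    4.]
scene leaf_24_round 0.83 [273. 189.] [ 385. -314.    4.]
scene leaf_24_round 0.77 [290. 158.] [ 254. -346.    4.]
scene leaf_24_round 0.56 [222. 221.] [ 563. -362.    4.]
scene leaf_18 0.91 [263. 227.
[... 2156 characters left out ...]
5 [310. 204.] [495. 116.   0.]
side corner 0.74 [315. 199.] [511. 129.   4.]
side fillet 0.61 [317. 209.] [510.  88.   4.]
{'time': np.float64(0.9), 'qpos': array([-1.346,  0.333,  0.04 ,  1.465, -0.013,  1.343, -0.058]), 'qvel': array([ 0.001,  0.   , -0.001, -0.002,  0.001,  0.003,  0.001]), 'effort': array([ 0.0000e+00, -6.5831e+01,  1.3630e+00, -4.0582e+01,  1.7000e-02,
        3.0000e-03,  0.0000e+00]), 'ee_pos': array([206.787, 616.169, 197.271]), 'eef_rot': array([[-0.948,  0.318, -0.   ],
       [ 0.318,  0.948, -0.   ],
       [ 0.   , -0.   , -1.   ]]), 'ft_force': array([-0.244,  0.461,  0.147]), 'wrist_torque': array([ 0.001, -0.041, -0.017]), 'gripper_width': np.float64(85.386)}
```

View pics/scene0.png

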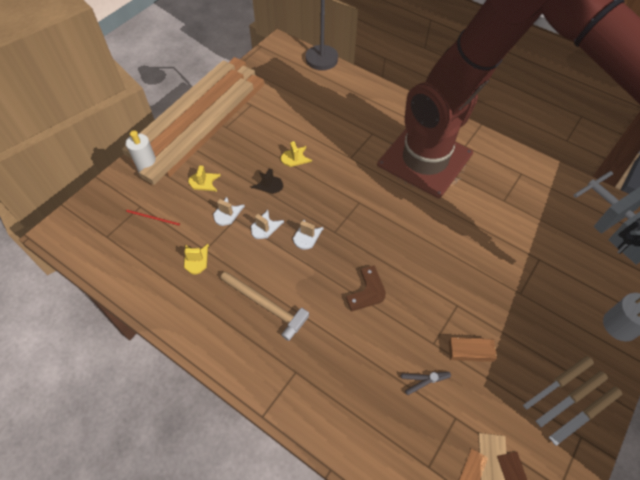

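View pics/side0.png

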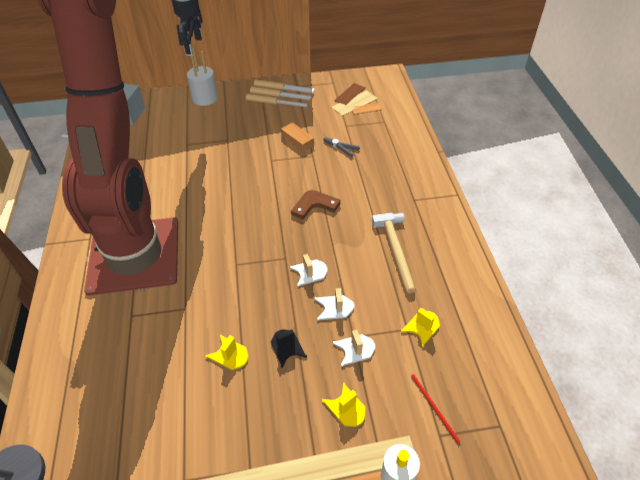

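The three silver leaves are at about (227,212), (264,226) and (308,236) in the scene picture. The yellow and black ones are look-alikes. The bracket is at (366,290). I can't tell the radii apart at this scale, so I'll look with the wrist camera.

Emit:
apply_moves:
  plan:
    - {"dx": 30, "dy": -40, "dz": 8}
    - {"dx": 60, "dy": -80, "dz": 16}
    - {"dx": 90, "dy": -119, "dz": 24}
    - {"dx": 120, "dy": -159, "dz": 32}
    - {"dx": 150, "dy": -199, "dz": 40}
    - {"dx": 180, "dy": -239, "dz": 48}
    - {"dx": 210, "dy": -278, "dz": 56}
    - {"dx": 240, "dy": -318, "dz": 64}
    - {"dx": 270, "dy": -358, "dz": 72}
    - {"dx": 300, "dy": -398, "dz": 80}
    - {"dx": 330, "dy": -437, "dz": 90}
    - {"dx": 353, "dy": -466, "dz": 100}

```text
validation failed for argument at $.pl...
```

```bash
python3 - <<'E'
from h import *
s=snap('wrist','w0.png')
print(r.read_state()['ee_pos'],r.read_state()['eef_rot'],s['xyz'],s['fx'],np.round(s['attitude'],3))
for t in('corner','fillet','bracket'):
  for d in models.place_of('wrist',t): print(t,d['p'],d['xy'],ray(s,d['xy'],4))
E
```

```text
[206.82505513 616.164382   197.30099582] [[-9.48015691e-01  3.18223584e-01 -2.75595680e-05]
 [ 3.18223585e-01  9.48015689e-01 -5.35634375e-05]
 [ 9.08175381e-06 -5.95490838e-05 -9.99999998e-01]] [126.604354   642.57620809 374.32886696] 416.68833275661996 [[ 0.318  0.896  0.311]
 [ 0.948 -0.3   -0.104]
 [ 0.     0.328 -0.945]]
```

View pics/w0.png

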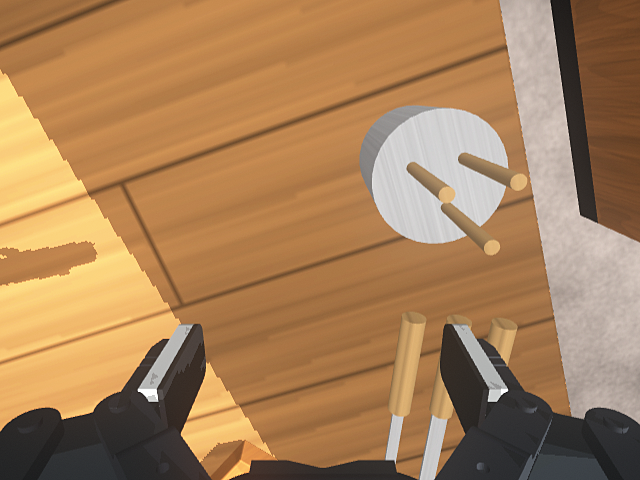

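The move was refused at validation, and the wrist view shows only the tool cup. I'll retry with every key in each row.

Emit:
apply_moves:
  plan:
    - {"dx": 30, "dy": -40, "dz": 8, "twist": 0}
    - {"dx": 60, "dy": -80, "dz": 16, "twist": 0}
    - {"dx": 90, "dy": -119, "dz": 24, "twist": 0}
    - {"dx": 120, "dy": -159, "dz": 32, "twist": 0}
    - {"dx": 150, "dy": -199, "dz": 40, "twist": 0}
    - {"dx": 180, "dy": -239, "dz": 48, "twist": 0}
    - {"dx": 210, "dy": -278, "dz": 56, "twist": 0}
    - {"dx": 240, "dy": -318, "dz": 64, "twist": 0}
    - {"dx": 270, "dy": -358, "dz": 72, "twist": 0}
    - {"dx": 300, "dy": -398, "dz": 80, "twist": 0}
    - {"dx": 330, "dy": -437, "dz": 90, "twist": 0}
    - {"dx": 353, "dy": -466, "dz": 100, "twist": 0}

```text
time: 2.3
ee_pos: [560.9, 147.4, 297.9]
eef_rot: [[-0.948, 0.319, 0.001], [0.319, 0.948, -0.0], [-0.001, 0.0, -1.0]]
ft_force: [0.4, -0.0, 0.6]
gripper_width: 85.3
```

```bash
python3 - <<'E'
from h import *
s=snap('wrist','w1.png')
for t in('corner','fillet','bracket'):
  for d in models.place_of('wrist',t): print(t,d['p'],d['xy'],ray(s,d['xy'],0 if t=='bracket' else 4))
E
```

```text
corner 0.77 [290.6, 130.1] [502.6711794  129.81882004   4.        ]
bracket 0.9 [290.7, 131.0] [503.79905286 129.21812703   0.        ]
```

Emit:
apply_moves:
  plan:
    - {"dx": -6, "dy": -45, "dz": 0, "twist": 0}
    - {"dx": -13, "dy": -90, "dz": 0, "twist": 0}
    - {"dx": -20, "dy": -135, "dz": 0, "twist": 0}
    - {"dx": -26, "dy": -180, "dz": 0, "twist": 0}
    - {"dx": -33, "dy": -225, "dz": 0, "twist": 0}
    - {"dx": -40, "dy": -270, "dz": 0, "twist": 0}
    - {"dx": -46, "dy": -315, "dz": 0, "twist": 0}
    - {"dx": -53, "dy": -360, "dz": 0, "twist": 0}
    - {"dx": -60, "dy": -400, "dz": 0, "twist": 0}
    - {"dx": -60, "dy": -400, "dz": 0, "twist": 0}

```text
time: 3.5
ee_pos: [497.6, -254.5, 297.4]
eef_rot: [[-0.946, 0.324, -0.0], [0.324, 0.946, -0.001], [-0.0, -0.001, -1.0]]
ft_force: [-0.6, -0.5, 0.4]
gripper_width: 85.4
```

```bash
python3 - <<'E'
from h import *
s=snap('wrist','w2.png')
print(r.read_state()['ee_pos'])
for t in('leaf_24','leaf_24_hollow','leaf_24_round'):
  for d in models.place_of('wrist',t): print(t,round(d['p'],2),np.round(d['xy']),np.round(ray(s,d['xy'],0 if t=='leaf_24' else 4),1))
E
```

```text
[ 498.89561589 -251.30491378  297.13227896]
leaf_24 0.87 [210.  93.] [ 375.5 -340.9    0. ]
leaf_24 0.83 [118. 236.] [ 487.9 -512.2    0. ]
leaf_24 0.77 [237. 238.] [ 536.4 -377.3    0. ]
leaf_24 0.75 [316. 343.] [ 704.7 -334.6    0. ]
leaf_24 0.72 [416. 102.] [ 455.4 -134.5    0. ]
leaf_24 0.64 [331. 189.] [ 516.1 -251.2    0. ]
leaf_24_hollow 0.69 [279. 326.] [ 663.3 -371.1    4. ]
leaf_24_round 0.91 [225.  78.] [ 367.5 -318.9    4. ]
leaf_24_round 0.82 [247. 252.] [ 555.3 -371.7    4. ]
leaf_24_round 0.81 [106. 249.] [ 497.1 -530.5    4. ]
leaf_24_round 0.78 [327. 354.] [ 722.5 -326.6    4. ]
```

View pics/w2.png

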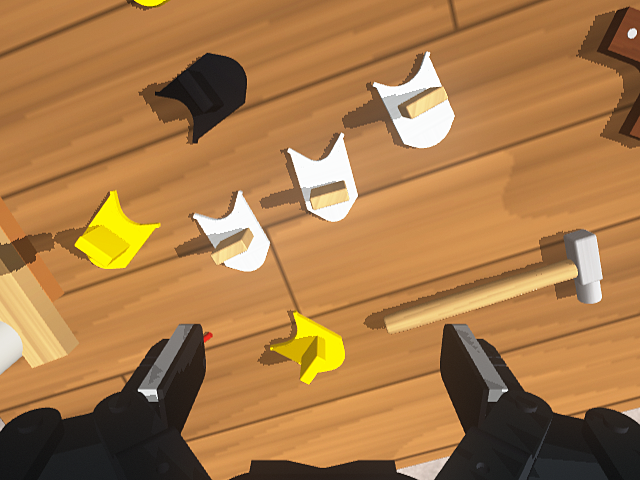

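Wrist view: A is at (232,233) and B, with the sharp horns, at (325,180). C, which looks blunt and broad, is at (416,105). A looks like the 24, so I'll fit projected models for each radius to check.

```bash
cat >> h.py <<'E'
from scipy.optimize import minimize
def leafmask(s,x,y,a,R,z0=0):
    t=np.linspace(-np.pi/4,np.pi/4,15); c=np.cos(t)*R; n=np.sin(t)*R; k=R*2**.5
    pl=np.r_[[(20+k-30,-30)],np.c_[20+c,n],[(20+k-30,30),(-52+k-30,30)],np.c_[-52+c,n][::-1],[(-52+k-30,-30)]]
    g=np.array([(-7,-20),(7,-20),(7,20),(-7,20)],float)
    M=np.array([[np.cos(a),-np.sin(a)],[np.sin(a),np.cos(a)]])
    def P(q,z): q=q@M.T+[x,y]; return np.round(proj(s,np.c_[q,np.full(len(q),z+z0)])*16).astype(np.int32)
    m=np.zeros((480,640),np.uint8)
    for z in(0,4,8): cv2.fillPoly(m,[P(pl,z)],255,cv2.LINE_AA,4)
    gh=np.r_[P(g,8),P(g,56)]; cv2.fillPoly(m,[cv2.convexHull(gh)],255,cv2.LINE_AA,4)
    return m/255.
def fit(s,mask,p0,R,z0=0):
    mk=mask.astype(float)
    f=lambda p:1-np.minimum(m:=leafmask(s,p[0],p[1],p[2]/50,R,z0),mk).sum()/np.maximum(m,mk).sum()
    q0=np.array([p0[0],p0[1],p0[2]*50])
    o=None
    for da in(-.25,0,.25):
        w=minimize(f,q0+[0,0,da*50],method='Nelder-Mead',options=dict(initial_simplex=q0+[0,0,da*50]+np.array([[0,0,0],[6,0,0],[0,6,0],[0,0,8]]),maxiter=150))
        if o is None or w.fun<o.fun:o=w
    return o.x[:2].round(1),o.x[2]/50,1-o.fun
E
python3 - <<'E'
from h import *
s=snap('wrist')
ms=models.masks_of('wrist','leaf_24')
for n,uv,xy in(('A',(232,233),(532,-375)),('B',(325,180),(514,-252)),('C',(416,105),(455,-131))):
  m=min(ms,key=lambda d:np.hypot(*(np.array(d['xy'])-uv)))
  print(n,m['xy'],m['mask'].sum())
  for R in(18,24,30): print(R,fit(s,m['mask'],(*xy,0.15),R))
# crop
f=s['frame'][30:290,170:480,::-1]; cv2.imwrite('pics/c.png',cv2.resize(f,None,fx=2.5,fy=2.3))
E
```

```text
A [227.9, 237.4] 3217
18 (array([ 542.2, -374.6]), np.float64(0.12888626573729373), np.float64(0.9097686713944904))
24 (array([ 535.2, -375.3]), np.float64(0.13267451715803474), np.float64(0.9398785857513969))
30 (array([ 528. , -376.7]), np.float64(0.13114154521918467), np.float64(0.9146963621923601))
B [321.5, 182.3] 3389
18 (array([ 514.5, -254.6]), np.float64(-0.05940148894176747), np.float64(0.9396579861262219))
24 (array([ 506.8, -254.5]), np.float64(-0.06374866709448498), np.float64(0.9363788634877461))
30 (array([ 499.8, -253.6]), np.float64(-0.04932282528903589), np.float64(0.9241230753956048))
C [414.5, 108.2] 4078
18 (array([ 469.9, -133.3]), np.float64(0.16236345393144183), np.float64(0.924460761982617))
24 (array([ 462. , -134.5]), np.float64(0.1907978031879418), np.float64(0.9418394421734945))
30 (array([ 455. , -135.8]), np.float64(0.17333392882012533), np.float64(0.9506280515986144))
```

View pics/c.png

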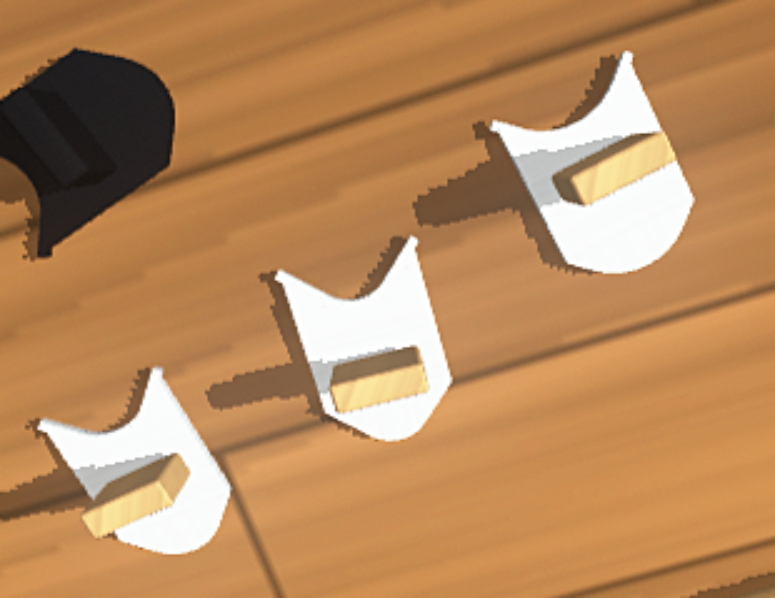

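B's sharp nose fits R18 best, C's broad one R30, and A fits R24 with a clear IoU peak (0.94 against 0.91). So leaf_24 is A, the silver one at (232,233), with its origin near (535,-375) and yaw about 7.6°. I'll move over it and refine.

Emit:
apply_moves:
  plan:
    - {"dx": 5, "dy": -16, "dz": -12, "twist": -8}
    - {"dx": 9, "dy": -31, "dz": -24, "twist": -16}
    - {"dx": 13, "dy": -47, "dz": -36, "twist": -24}
    - {"dx": 18, "dy": -62, "dz": -48, "twist": -32}
    - {"dx": 22, "dy": -78, "dz": -60, "twist": -40}
    - {"dx": 27, "dy": -94, "dz": -72, "twist": -48}
    - {"dx": 31, "dy": -110, "dz": -84, "twist": -56}
    - {"dx": 35, "dy": -125, "dz": -97, "twist": -63.5}
    - {"dx": 35, "dy": -125, "dz": -97, "twist": -63.5}
    - {"dx": 35, "dy": -125, "dz": -97, "twist": -63.5}
  jaw: 60

```text
time: 4.8
ee_pos: [535.1, -373.8, 200.1]
eef_rot: [[-0.143, 0.99, -0.001], [0.99, 0.143, 0.0], [0.001, -0.001, -1.0]]
ft_force: [0.0, 0.2, 1.1]
gripper_width: 60.0
```

```bash
python3 - <<'E'
from h import *
s=snap('wrist','w3.png'); st=r.read_state(); print(st['ee_pos'],np.degrees(np.arctan2(st['eef_rot'][1][1],st['eef_rot'][0][1])))
ms=models.masks_of('wrist','leaf_24')
out=s['frame'][:,:,::-1].copy()
for m in ms:
  print(m['p'],m['xy'],ray(s,m['xy'],10).round())
  if np.hypot(*(ray(s,m['xy'],10)[:2]-[535,-375]))<45:
    for R in(18,24,30):
      q=fit(s,m['mask'],(535,-375,.13),R); print(R,q)
      if R==24:
        c,_=cv2.findContours((leafmask(s,*q[0],q[1],24)>.5).astype(np.uint8),0,1); cv2.drawContours(out,c,-1,(0,0,255),1)
cv2.imwrite('pics/w3.png',out)
for t,z in(('leaf_24',0),('leaf_24_hollow',4),('leaf_24_round',4)):
  for d in models.place_of('wrist',t): print(t,round(d['p'],2),np.round(d['xy']),np.round(ray(s,d['xy'],z),1))
E
```

```text
[ 535.36977991 -373.66395482  200.69024258] 8.209976069841042
0.96 [320.5, 197.0] [ 533. -375.   10.]
18 (array([ 541.8, -374.9]), np.float64(0.13727485323649938), np.float64(0.934959584533963))
24 (array([ 534.4, -375.1]), np.float64(0.14275136570559238), np.float64(0.9546317258575996))
30 (array([ 527.2, -376.9]), np.float64(0.13593543682120365), np.float64(0.9387020183944285))
0.94 [15.6, 121.6] [ 268. -347.   10.]
0.82 [141.0, 131.8] [ 374. -341.   10.]
0.79 [519.4, 183.9] [ 707. -338.   10.]
0.76 [310.7, 46.9] [ 508. -254.   10.]
0.65 [260.0, 316.5] [ 491. -504.   10.]
leaf_24 0.87 [320. 196.] [ 533.3 -376.2    0. ]
leaf_24 0.87 [256. 320.] [ 486.1 -513.8    0. ]
leaf_24 0.8 [314.  49.] [ 511.1 -254.9    0. ]
leaf_24 0.71 [146. 130.] [ 373.9 -339.4    0. ]
leaf_24 0.64 [516. 183.] [ 708.7 -338.7    0. ]
leaf_24_hollow 0.47 [317.  51.] [ 513.5 -255.8    4. ]
leaf_24_round 0.94 [342. 197.] [ 553.  -373.5    4. ]
leaf_24_round 0.92 [  7. 131.] [ 255.7 -357.5    4. ]
leaf_24_round 0.85 [139. 110.] [ 369.4 -323.9    4. ]
leaf_24_round 0.84 [265. 339.] [ 498.4 -532.7    4. ]
leaf_24_round 0.74 [538. 171.] [ 722.7 -325.4    4. ]
leaf_24_round 0.44 [315.  53.] [ 512.2 -258.     4. ]
```

View pics/w3.png

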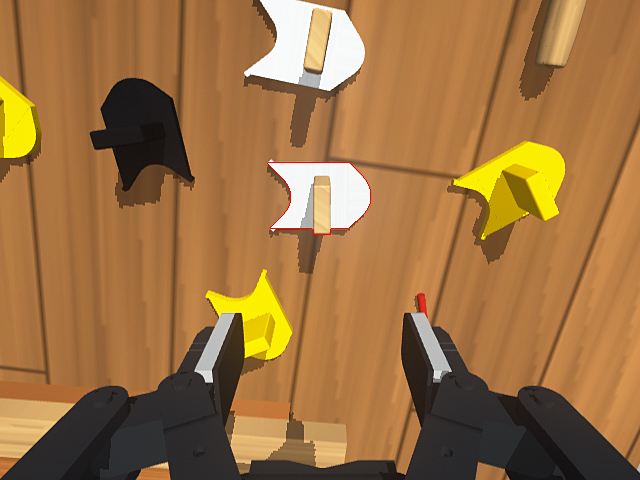

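The R24 outline lies on leaf A, centred at (320,197), and the tool yaw of 8.2° matches the leaf's 8.1°. I'll go down and grip.

Emit:
apply_moves:
  plan:
    - {"dx": -1, "dy": -1, "dz": -45, "twist": 0}
    - {"dx": -1, "dy": -1, "dz": -90, "twist": 0}
    - {"dx": -1, "dy": -1, "dz": -130, "twist": 0}
    - {"dx": -1, "dy": -1, "dz": -160, "twist": 0}
    - {"dx": -1, "dy": -1, "dz": -177, "twist": 0}
    - {"dx": -1, "dy": -1, "dz": -177, "twist": 0}
    - {"dx": -1, "dy": -1, "dz": -177, "twist": 0}

```text
time: 5.75
ee_pos: [534.5, -376.4, 24.7]
eef_rot: [[-0.139, 0.99, 0.001], [0.99, 0.139, -0.001], [-0.001, 0.001, -1.0]]
ft_force: [0.5, 0.4, -0.0]
gripper_width: 59.7
```

Emit:
apply_moves:
  plan:
    - {"dx": 0, "dy": 0, "dz": 0, "twist": 0}
    - {"dx": 0, "dy": 0, "dz": 0, "twist": 0}
    - {"dx": 0, "dy": 0, "dz": 0, "twist": 0}
    - {"dx": 0, "dy": 0, "dz": 0, "twist": 0}
    - {"dx": 0, "dy": 0, "dz": 0, "twist": 0}
    - {"dx": 0, "dy": 0, "dz": 0, "twist": 0}
    - {"dx": 0, "dy": 0, "dz": 0, "twist": 0}
  jaw: 0
  force: 70

```text
time: 6.45
ee_pos: [533.8, -375.8, 23.3]
eef_rot: [[-0.138, 0.99, -0.0], [0.99, 0.138, 0.0], [0.0, -0.0, -1.0]]
ft_force: [0.2, 0.0, -0.3]
gripper_width: -0.1
```

The opening reads 0, so the fingers shut on nothing. I'll look.

```bash
python3 - <<'E'
from h import *
s=snap('wrist','w4.png'); t=snap('side'); u=snap('scene')
def crop(s): 
  c=proj(s,[[535,-375,30]])[0].astype(int); return cv2.resize(s['frame'][c[1]-50:c[1]+50,c[0]-40:c[0]+40,::-1],(384,480))
cv2.imwrite('pics/w4.png',cv2.resize(np.hstack([s['frame'][:,160:480,::-1],crop(t),crop(u)]),(800,355)))
E
```

```text
(no output)
```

View pics/w4.png

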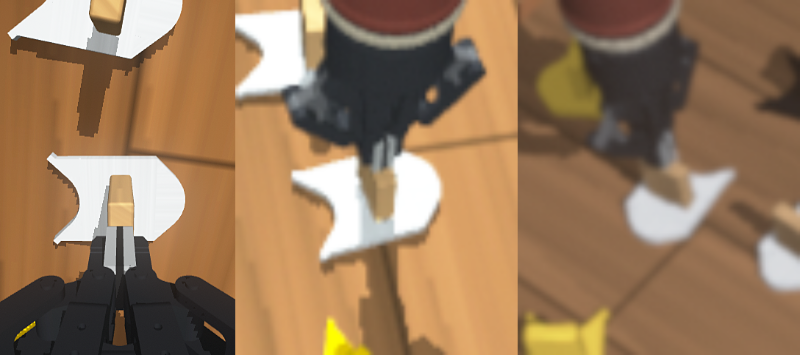

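Unclear: the wrist view shows the finger tips at the edge of the grip, and the side view shows the grip in front of them. I'll project the known points and refit.

```bash
python3 - <<'E'
from h import *
st=r.read_state(); tcp=st['ee_pos']; print(tcp)
o=[]
for n in('wrist','side','scene'):
  s=snap(n)
  ms=[m for m in models.masks_of(n,'leaf_24') if np.hypot(*(ray(s,m['xy'],10)[:2]-[535,-375]))<50]
  for m in ms: print(n,fit(s,m['mask'],(535,-375,.14),24))
  f=s['frame'][:,:,::-1].copy(); f=cv2.resize(f,None,fx=4,fy=4)
  a=.14;M=np.array([[np.cos(a),-np.sin(a)],[np.sin(a),np.cos(a)]])
  for z,c in((8,(255,0,0)),(56,(0,255,0))):
    g=np.array([(-7,-20),(7,-20),(7,20),(-7,20)])@M.T+[534.4,-375.1]
    cv2.polylines(f,[((proj(s,np.c_[g,np.full(4,z)])+.5)*4).astype(int)],True,c,2)
  for z,c in((0,(0,0,255)),(19,(255,0,255))):
    u=((proj(s,[tcp+[0,0,z]])[0]+.5)*4).astype(int); cv2.circle(f,tuple(map(int,u)),5,c,-1)
  w=110 if n!='wrist' else 260
  o.append(cv2.resize(f[u[1]-w-20:u[1]+w-20,u[0]-w:u[0]+w],(400,400)))
cv2.imwrite('pics/w5.png',cv2.resize(np.hstack(o[:2]),(800,400)))
E
```

```text
[ 533.77285597 -375.82521783   23.27385728]
wrist (array([ 534.2, -375. ]), np.float64(0.1363923763693614), np.float64(0.8547084989308963))
side (array([ 531.7, -373.8]), np.float64(0.1627835125487638), np.float64(0.8025475803111242))
scene (array([ 537.9, -369. ]), np.float64(0.20002734263321262), np.float64(0.7945343204460287))
```

View pics/w5.png

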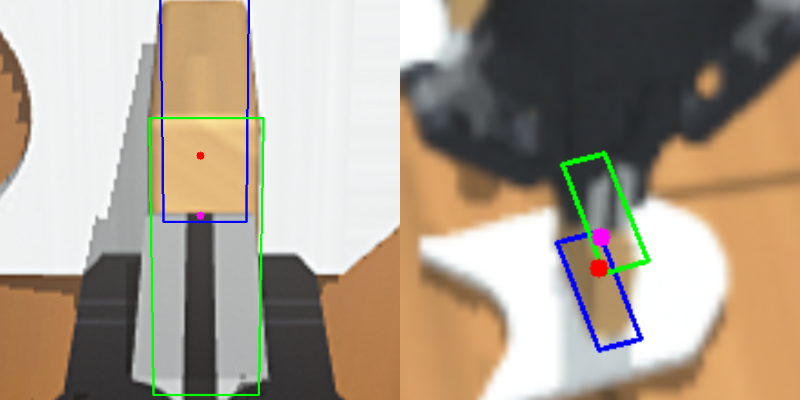

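The overlay shows the finger tips shut just above the grip's 56 mm top (green), about 20–40 mm above where the reported TCP says. In w3, tips 165 px apart for a 60 mm opening give the same offset. I'll open, go lower while watching the force, and close again.

Emit:
apply_moves:
  plan:
    - {"dx": 0, "dy": 0, "dz": 15, "twist": 0}
    - {"dx": 0, "dy": 0, "dz": 15, "twist": 0}
    - {"dx": 0, "dy": 0, "dz": 15, "twist": 0}
    - {"dx": 0, "dy": 0, "dz": 15, "twist": 0}
    - {"dx": 0, "dy": 0, "dz": 0, "twist": 0}
    - {"dx": 0, "dy": 0, "dz": -10, "twist": 0}
    - {"dx": 0, "dy": 0, "dz": -18, "twist": 0}
    - {"dx": 0, "dy": 0, "dz": -18, "twist": 0}
    - {"dx": 0, "dy": 0, "dz": -18, "twist": 0}
  jaw: 60

```text
time: 7.8
ee_pos: [533.5, -375.9, 5.0]
eef_rot: [[-0.138, 0.99, -0.001], [0.99, 0.138, 0.0], [0.0, -0.001, -1.0]]
ft_force: [-0.1, 0.5, 0.7]
gripper_width: 59.9
```

```bash
python3 - <<'E'
from h import *
s=snap('wrist'); st=r.read_state(); tcp=st['ee_pos'];print(tcp,st['ft_force'],st['gripper_width'])
t=snap('side')
f=s['frame'][:,:,::-1].copy()
for z in(0,13,40): 
  u=proj(s,[tcp+[0,0,z]])[0]; cv2.circle(f,tuple(int(v) for v in u),2,(0,0,255),-1)
g=cv2.resize(t['frame'][:,:,::-1],None,fx=4,fy=4,interpolation=cv2.INTER_CUBIC); c=(proj(t,[tcp+[0,0,30]])[0]*4).astype(int)
cv2.imwrite('pics/w6.png',np.hstack([f[80:480,120:520],g[c[1]-200:c[1]+200,c[0]-200:c[0]+200]]))
E
```

```text
[ 533.7945866  -376.06156625    5.37208362] [ 0.23543239 -0.45287658 -0.07973738] 60.157006621217555
```

View pics/w6.png

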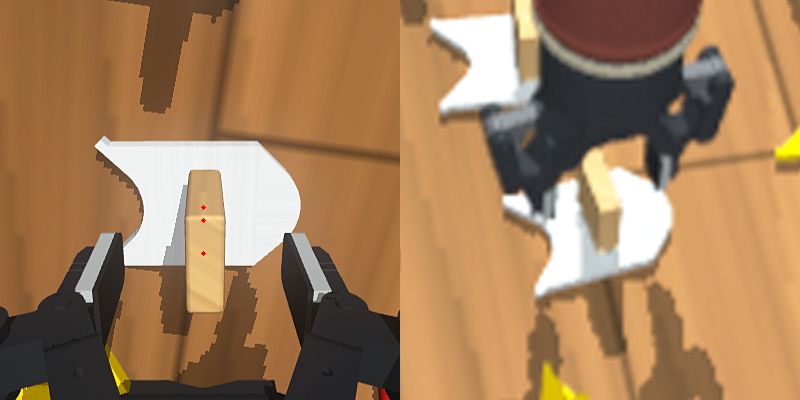

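```bash
python3 - <<'E'
from h import *
t=snap('side'); tcp=r.read_state()['ee_pos']
c=(proj(t,[tcp+[0,0,30]])[0]*4).astype(int)
for px in((548,215),(652,185)):
  uv=(c+np.array(px)-[600,200])/4
  a,b=ray(t,uv,0),ray(t,uv,100)
  for y in(-11,0,11): k=(tcp[1]+y-a[1])/(b[1]-a[1]); print(px,y,(a+k*(b-a)-tcp).round(1))
E
```

```text
(548, 215) -11 [-32.5 -11.   41.2]
(548, 215) 0 [-30.    0.   21.4]
(548, 215) 11 [-27.5  11.    1.7]
(652, 185) -11 [ 26.1 -11.   58.2]
(652, 185) 0 [29.7  0.  38.7]
(652, 185) 11 [33.3 11.  19.3]
```

Both views put the open tips about 41–45 mm above the reported TCP, so they are now near z=50. I'll lower 15 mm more, which brings the tips to about 35 open and 23 shut, then close.

Emit:
apply_moves:
  plan:
    - {"dx": 0, "dy": 0, "dz": -5, "twist": 0}
    - {"dx": 0, "dy": 0, "dz": -10, "twist": 0}
    - {"dx": 0, "dy": 0, "dz": -15, "twist": 0}
    - {"dx": 0, "dy": 0, "dz": -15, "twist": 0}
    - {"dx": 0, "dy": 0, "dz": -15, "twist": 0}

```text
time: 8.45
ee_pos: [533.6, -375.8, -9.9]
eef_rot: [[-0.138, 0.99, -0.001], [0.99, 0.138, 0.0], [0.0, -0.0, -1.0]]
ft_force: [-0.3, -0.2, 0.0]
gripper_width: 60.0
```

Emit:
apply_moves:
  plan:
    - {"dx": 0, "dy": 0, "dz": 0, "twist": 0}
    - {"dx": 0, "dy": 0, "dz": 0, "twist": 0}
    - {"dx": 0, "dy": 0, "dz": 0, "twist": 0}
    - {"dx": 0, "dy": 0, "dz": 0, "twist": 0}
    - {"dx": 0, "dy": 0, "dz": 0, "twist": 0}
    - {"dx": 0, "dy": 0, "dz": 0, "twist": 0}
    - {"dx": 0, "dy": 0, "dz": 0, "twist": 0}
  jaw: 0
  force: 70

```text
time: 9.15
ee_pos: [534.0, -375.9, -9.4]
eef_rot: [[-0.138, 0.99, 0.0], [0.99, 0.138, -0.0], [-0.0, 0.0, -1.0]]
ft_force: [-0.0, 0.5, 3.8]
gripper_width: 13.6
```

Gripped: the opening is 13.6 mm, as expected for the 14 mm grip. I'll lift, carry and turn it, with a stop to view the bracket.

Emit:
apply_moves:
  plan:
    - {"dx": 0, "dy": 0, "dz": 40, "twist": 0}
    - {"dx": 0, "dy": 5, "dz": 85, "twist": 6}
    - {"dx": 2, "dy": 40, "dz": 115, "twist": 14}
    - {"dx": 5, "dy": 85, "dz": 130, "twist": 22}
    - {"dx": 8, "dy": 132, "dz": 145, "twist": 30}
    - {"dx": 10, "dy": 180, "dz": 155, "twist": 38}
    - {"dx": 12, "dy": 228, "dz": 165, "twist": 46}
    - {"dx": 15, "dy": 276, "dz": 175, "twist": 54}
    - {"dx": 18, "dy": 324, "dz": 185, "twist": 62}
    - {"dx": 20, "dy": 372, "dz": 195, "twist": 70}
    - {"dx": 23, "dy": 420, "dz": 205, "twist": 77}
    - {"dx": 26, "dy": 466, "dz": 210, "twist": 82}

```text
time: 10.35
ee_pos: [559.5, 92.4, 201.0]
eef_rot: [[-1.0, -0.004, 0.0], [-0.004, 1.0, 0.001], [-0.0, 0.001, -1.0]]
ft_force: [0.6, -0.5, -1.1]
gripper_width: 12.8
```

Emit:
apply_moves:
  plan:
    - {"dx": 0, "dy": 20, "dz": 0, "twist": 0}
    - {"dx": 0, "dy": 20, "dz": 0, "twist": 0}
    - {"dx": 0, "dy": 20, "dz": 0, "twist": 0}
    - {"dx": 0, "dy": 20, "dz": 0, "twist": 0}

```text
time: 10.75
ee_pos: [559.7, 108.5, 200.0]
eef_rot: [[-1.0, 0.003, -0.001], [0.003, 1.0, -0.001], [0.001, -0.001, -1.0]]
ft_force: [0.6, -1.0, -2.4]
gripper_width: 13.1
```

```bash
cat >> h.py <<'E'
def brmask(s,x,y,a):
    t=np.linspace(-np.pi/4,np.pi/4,15); c=np.cos(t)*24; n=np.sin(t)*24; v=24*2**.5; d=2**-.5
    e=np.array([v-105*d,105*d]); e2=e+[-40*d,-40*d]
    pl=np.r_[[e],[e2],np.c_[-v*2+40*2**.5*-0-0*c+0,n][:0],np.c_[v-40*2**.5-v+c,n][::-1],[e2*[1,-1]],[e*[1,-1]],np.c_[c,n]]
    M=np.array([[np.cos(a),-np.sin(a)],[np.sin(a),np.cos(a)]]); q=pl@M.T+[x,y]
    m=np.zeros((480,640),np.uint8)
    for z in(0,6,12,18): cv2.fillPoly(m,[np.round(proj(s,np.c_[q,np.full(len(q),z)])*16).astype(np.int32)],255,cv2.LINE_AA,4)
    return m/255.
def brfit(s,mask,p0):
    mk=mask.astype(float)
    f=lambda p:1-np.minimum(m:=brmask(s,p[0],p[1],p[2]/50),mk).sum()/np.maximum(m,mk).sum()
    q=np.array([p0[0],p0[1],p0[2]*50])
    o=minimize(f,q,method='Nelder-Mead',options=dict(initial_simplex=q+np.array([[0,0,0],[8,0,0],[0,8,0],[0,0,8]]),maxiter=200))
    return o.x[:2].round(1),o.x[2]/50,1-o.fun
E
python3 - <<'E'
from h import *
out=[]
for n in('wrist','scene','side'):
  s=snap(n); f=s['frame'][:,:,::-1].copy()
  for t in('corner','fillet'):
    for d in models.place_of(n,t): print(n,t,round(d['p'],2),np.round(d['xy']),np.round(ray(s,d['xy'],4),1))
  for m in models.masks_of(n,'bracket')[:1]:
    q=brfit(s,m['mask'],(505,130,1.57)); print(n,m['p'],q)
    c,_=cv2.findContours((brmask(s,*q[0],q[1])>.5).astype(np.uint8),0,1); cv2.drawContours(f,c,-1,(0,0,255),1)
  out.append(f)
st=r.read_state();print(st['ee_pos'],st['eef_rot'].round(4) if hasattr(st['eef_rot'],'round') else st['eef_rot'],st['gripper_width'])
cv2.imwrite('pics/w7.png',out[0])
E
```

```text
wrist corner 0.66 [348. 129.] [501.4 130.1   4. ]
wrist 0.67 (array([503.5, 129.6]), np.float64(1.7073855950528656), np.float64(0.9810321509165575))
scene corner 0.74 [378. 297.] [505.6 139.7   4. ]
scene fillet 0.71 [354. 287.] [518.4  70.1   4. ]
scene fillet 0.22 [346. 257.] [454.6   0.7   4. ]
scene 0.7 (array([506.6, 132.6]), np.float64(1.684074410775402), np.float64(0.6416264595106991))
side corner 0.71 [313. 196.] [505.3 141.4   4. ]
side corner 0.71 [294. 139.] [484.8 414.6   4. ]
side fillet 0.81 [319. 213.] [512.7  71.4   4. ]
side 0.97 (array([497.1, 129.1]), np.float64(1.758475605859894), np.float64(0.8789683788425056))
[559.80428507 110.20691853 200.30839886] [[-1.e+00  9.e-04 -0.e+00]
 [ 9.e-04  1.e+00 -0.e+00]
 [ 0.e+00 -0.e+00 -1.e+00]] 13.221870415427958
```

View pics/w7.png

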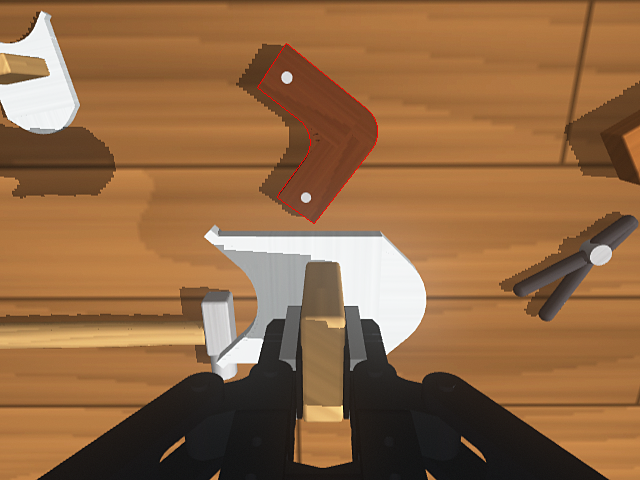

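The red bracket outline fits tightly (IoU 0.98): corner at (503.5,129.6), yaw 97.8°. The leaf is square in the jaws. Home for the hollow is TCP (497.2,181.2). I'll come down 25 mm out along the bracket's x.

Emit:
apply_moves:
  plan:
    - {"dx": -15, "dy": 30, "dz": -25, "twist": 2}
    - {"dx": -33, "dy": 60, "dz": -50, "twist": 4}
    - {"dx": -50, "dy": 85, "dz": -85, "twist": 6}
    - {"dx": -66, "dy": 96, "dz": -120, "twist": 7.9}
    - {"dx": -66, "dy": 96, "dz": -160, "twist": 7.9}
    - {"dx": -66, "dy": 96, "dz": -190, "twist": 7.9}
    - {"dx": -66, "dy": 96, "dz": -203, "twist": 7.9}
    - {"dx": -66, "dy": 96, "dz": -208, "twist": 7.9}
    - {"dx": -66, "dy": 96, "dz": -209, "twist": 7.9}
    - {"dx": -66, "dy": 96, "dz": -209, "twist": 7.9}
    - {"dx": -66, "dy": 96, "dz": -209, "twist": 7.9}

```text
time: 12.45
ee_pos: [494.8, 206.7, -7.4]
eef_rot: [[-0.991, -0.136, 0.002], [-0.136, 0.991, 0.001], [-0.002, 0.001, -1.0]]
ft_force: [0.2, -0.1, -0.9]
gripper_width: 13.1
```

```bash
cat > chk.py <<'E'
from h import *
import sys
s=snap('wrist'); st=r.read_state(); tcp=np.array(st['ee_pos']); R=np.array(st['eef_rot']); a=np.arctan2(R[1,1],R[0,1])
print('t',st['time'],'tcp',tcp.round(2),'yaw',np.degrees(a).round(2),'F',np.round(st['ft_force'],1),'T',np.round(st['wrist_torque'],2),'w',round(st['gripper_width'],2))
for m in models.masks_of('wrist','bracket')[:1]:
  print('br',m['p'],brfit(s,m['mask'],(503.5,129.6,1.707)))
for m in models.masks_of('wrist','leaf_24'):
  if np.hypot(*(ray(s,m['xy'],10)-tcp)[:2])<60:
    g=lambda p:(lambda k:(np.minimum(k,m['mask']).sum()/np.maximum(k,m['mask']).sum()))(leafmask(s,*p,24))
    print('leaf',m['p'],fit(s,m['mask'],(*tcp[:2],a),24))
b=np.array([np.cos(1.707),np.sin(1.707)]);F=np.array(st['ft_force']);print('Fb',(F[:2]@b).round(1),'Flat',(F[:2]@[-b[1],b[0]]).round(1))
if len(sys.argv)>1: cv2.imwrite('pics/'+sys.argv[1],s['frame'][:,:,::-1])
E
python3 chk.py
```

```text
t 12.5 tcp [494.67 206.62  -7.52] yaw 97.84 F [ 0.4  1.5 -2.1] T [-0.02 -0.03 -0.02] w 12.88
br 0.62 (array([503.3, 129.5]), np.float64(1.7118952294440988), np.float64(0.9883197372843405))
leaf 0.85 (array([494.4, 206.1]), np.float64(1.7060080582293253), np.float64(0.826466787620697))
Fb 1.4 Flat -0.6
```

Emit:
apply_moves:
  plan:
    - {"dx": 0.6, "dy": -5, "dz": -0.5, "twist": 0.1}
    - {"dx": 1.2, "dy": -10, "dz": -1, "twist": 0.1}
    - {"dx": 1.8, "dy": -15, "dz": -1, "twist": 0.1}
    - {"dx": 2.2, "dy": -19, "dz": -1, "twist": 0.1}
    - {"dx": 2.5, "dy": -22, "dz": -1, "twist": 0.1}
    - {"dx": 2.5, "dy": -22, "dz": -1, "twist": 0.1}
    - {"dx": 2.5, "dy": -22, "dz": -1, "twist": 0.1}
    - {"dx": 2.5, "dy": -22, "dz": -1, "twist": 0.1}

```text
time: 13.4
ee_pos: [496.6, 183.8, -9.5]
eef_rot: [[-0.99, -0.138, 0.0], [-0.138, 0.99, -0.0], [-0.0, -0.0, -1.0]]
ft_force: [0.7, -2.5, 2.5]
gripper_width: 12.9
```

```bash
python3 chk.py w8.png
```

```text
t 13.45 tcp [496.57 183.89  -9.55] yaw 97.93 F [ 0.8 -1.5  3.3] T [-0.6  -0.06 -0.02] w 13.13
br 0.95 (array([503.1, 129.5]), np.float64(1.7130777086833422), np.float64(0.9285239779229125))
leaf 0.65 (array([495.5, 183.2]), np.float64(1.7122446502384365), np.float64(0.8142716853545271))
Fb -1.6 Flat -0.5
```

View pics/w8.png

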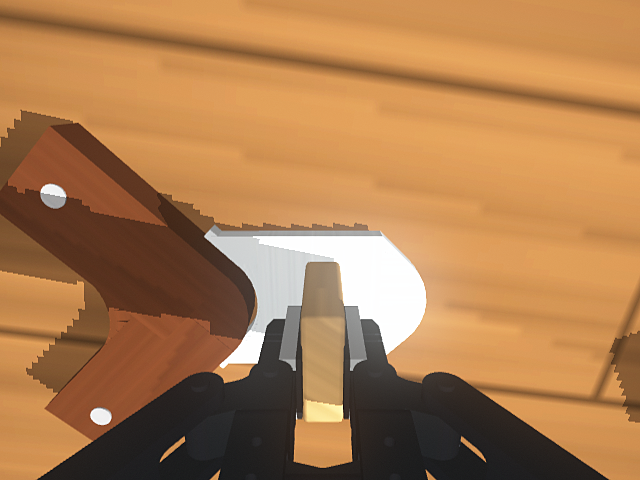

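The leaf is squared up with its hollow around the corner at about (255,300) and a gap of roughly 2–3 mm. I'll close in small steps on force.

Emit:
apply_moves:
  plan:
    - {"dx": 0.1, "dy": -0.7, "dz": 0.3, "twist": 0}
    - {"dx": 0.2, "dy": -1.5, "dz": 0.3, "twist": 0}
    - {"dx": 0.2, "dy": -1.5, "dz": 0.3, "twist": 0}
    - {"dx": 0.2, "dy": -1.5, "dz": 0.3, "twist": 0}

```text
time: 13.95
ee_pos: [496.3, 183.0, -9.5]
eef_rot: [[-0.99, -0.139, -0.0], [-0.139, 0.99, 0.0], [0.0, 0.0, -1.0]]
ft_force: [0.4, 0.8, 0.1]
gripper_width: 13.3
```

Emit:
apply_moves:
  plan:
    - {"dx": 0.1, "dy": -0.5, "dz": 0, "twist": 0}
    - {"dx": 0.1, "dy": -1, "dz": 0, "twist": 0}
    - {"dx": 0.1, "dy": -1, "dz": 0, "twist": 0}

```text
time: 14.25
ee_pos: [496.6, 182.1, -9.4]
eef_rot: [[-0.99, -0.139, 0.0], [-0.139, 0.99, 0.0], [-0.0, 0.0, -1.0]]
ft_force: [0.7, 2.8, -1.8]
gripper_width: 12.9
```

```bash
python3 chk.py
```

```text
t 14.3 tcp [496.61 182.11  -9.43] yaw 97.97 F [ 1.8  3.4 -1.8] T [ 0.81 -0.16  0.12] w 12.85
br 0.87 (array([503.3, 129.2]), np.float64(1.7065317838929293), np.float64(0.9188810068742546))
leaf 0.89 (array([495.2, 181.6]), np.float64(1.7166181041387278), np.float64(0.8157712688579096))
Fb 3.2 Flat -2.2
```

Emit:
apply_moves:
  plan:
    - {"dx": 0.4, "dy": -0.5, "dz": 0, "twist": 0}
    - {"dx": 0.4, "dy": -0.5, "dz": 0, "twist": 0}
    - {"dx": 0.4, "dy": -0.5, "dz": 0, "twist": 0}

```text
time: 14.7
ee_pos: [497.2, 181.6, -9.3]
eef_rot: [[-0.99, -0.139, 0.0], [-0.139, 0.99, 0.0], [-0.0, 0.0, -1.0]]
ft_force: [1.6, 4.3, -3.0]
gripper_width: 13.0
```

```bash
cat > f.py <<'E'
from workcell import r
import numpy as np
st=r.read_state(); F=np.array(st['ft_force']);b=np.array([np.cos(1.71),np.sin(1.71)]);R=st['eef_rot'];R=np.array(R)
print('t',st['time'],np.round(st['ee_pos'],2),'yaw',np.degrees(np.arctan2(R[1,1],R[0,1])).round(2),'Fb',(F[:2]@b).round(1),'Flat',(F[:2]@[-b[1],b[0]]).round(1),'Fz',F[2].round(1),'T',np.round(st['wrist_torque'],2))
E
python3 f.py
```

```text
t 14.7 [497.18 181.61  -9.3 ] yaw 97.96 Fb 4.0 Flat -2.1 Fz -3.0 T [ 1.13 -0.32  0.15]
```

Emit:
apply_moves:
  plan:
    - {"dx": 0.5, "dy": -0.4, "dz": -0.2, "twist": 0}
    - {"dx": 0.5, "dy": -0.4, "dz": -0.2, "twist": 0}
    - {"dx": 0.5, "dy": -0.4, "dz": -0.2, "twist": 0}

```text
time: 15.0
ee_pos: [497.4, 181.6, -9.4]
eef_rot: [[-0.99, -0.139, -0.0], [-0.139, 0.99, 0.001], [0.0, 0.001, -1.0]]
ft_force: [-0.0, 5.9, -0.7]
gripper_width: 13.1
```

```bash
python3 f.py
```

```text
t 15.0 [497.35 181.62  -9.39] yaw 97.97 Fb 5.8 Flat -0.8 Fz -0.7 T [1.37 0.13 0.02]
```

Now balanced: lateral force about 0 and yaw torque 0.02. I'll push 0.5 mm more and hold.

Emit:
apply_moves:
  plan:
    - {"dx": 0.2, "dy": -0.5, "dz": 0, "twist": 0}
    - {"dx": 0.2, "dy": -0.5, "dz": 0, "twist": 0}
    - {"dx": 0.2, "dy": -0.5, "dz": 0, "twist": 0}
    - {"dx": 0.2, "dy": -0.5, "dz": 0, "twist": 0}

```text
time: 15.4
ee_pos: [497.4, 181.6, -9.4]
eef_rot: [[-0.99, -0.139, -0.0], [-0.139, 0.99, 0.001], [0.0, 0.001, -1.0]]
ft_force: [-0.8, 7.8, 0.5]
gripper_width: 12.9
```

```bash
python3 chk.py;python3 f.py
```

```text
t 15.45 tcp [497.35 181.59  -9.37] yaw 97.98 F [-2.   7.4 -0.4] T [ 1.69  0.4  -0.01] w 12.82
br 0.87 (array([503.2, 129.3]), np.float64(1.7087048732429677), np.float64(0.9148483762088492))
leaf 0.81 (array([495.9, 181. ]), np.float64(1.7066105510136342), np.float64(0.7947742008102066))
Fb 7.6 Flat 1.0
t 15.55 [497.37 181.58  -9.35] yaw 97.98 Fb 7.4 Flat -0.3 Fz 0.8 T [ 1.72  0.35 -0.03]
```

Seated: the pose no longer changes under load. The fitted leaf origin (495.9,181.0) agrees with home from the bracket fit (496.0,180.8). I'll press to about 10 N and hold.

Emit:
apply_moves:
  plan:
    - {"dx": 0, "dy": -0.3, "dz": 0, "twist": 0}
    - {"dx": 0, "dy": -0.3, "dz": 0, "twist": 0}
    - {"dx": 0, "dy": -0.3, "dz": 0, "twist": 0}
    - {"dx": 0, "dy": -0.3, "dz": 0, "twist": 0}
    - {"dx": 0, "dy": -0.3, "dz": 0, "twist": 0}
    - {"dx": 0, "dy": -0.3, "dz": 0, "twist": 0}
    - {"dx": 0, "dy": -0.3, "dz": 0, "twist": 0}
    - {"dx": 0, "dy": -0.3, "dz": 0, "twist": 0}
    - {"dx": 0, "dy": -0.3, "dz": 0, "twist": 0}
    - {"dx": 0, "dy": -0.3, "dz": 0, "twist": 0}

```text
time: 16.55
ee_pos: [497.4, 181.6, -9.3]
eef_rot: [[-0.99, -0.139, -0.0], [-0.139, 0.99, 0.002], [0.0, 0.002, -1.0]]
ft_force: [-1.2, 8.8, -0.1]
gripper_width: 13.0
```

```bash
python3 f.py
```

```text
t 16.55 [497.36 181.6   -9.34] yaw 98.0 Fb 8.9 Flat -0.1 Fz -0.1 T [ 1.9   0.35 -0.01]
```

Emit:
apply_moves:
  plan:
    - {"dx": 0, "dy": 0, "dz": 0, "twist": 0}
    - {"dx": 0, "dy": 0, "dz": 0, "twist": 0}
    - {"dx": 0, "dy": 0, "dz": 0, "twist": 0}
    - {"dx": 0, "dy": 0, "dz": 0, "twist": 0}
    - {"dx": 0, "dy": 0, "dz": 0, "twist": 0}
    - {"dx": 0, "dy": 0, "dz": 0, "twist": 0}
    - {"dx": 0, "dy": 0, "dz": 0, "twist": 0}
    - {"dx": 0, "dy": 0, "dz": 0, "twist": 0}
    - {"dx": 0, "dy": 0, "dz": 0, "twist": 0}
    - {"dx": 0, "dy": 0, "dz": 0, "twist": 0}

```text
time: 17.55
ee_pos: [497.4, 181.6, -9.3]
eef_rot: [[-0.99, -0.139, -0.0], [-0.139, 0.99, 0.002], [0.0, 0.002, -1.0]]
ft_force: [-1.6, 9.9, 0.7]
gripper_width: 12.9
```

```bash
python3 f.py
```

```text
t 17.55 [497.36 181.59  -9.35] yaw 98.0 Fb 10.1 Flat 0.2 Fz 0.7 T [1.92 0.33 0.01]
```

Pressed for over 2 s at about 9–10 N, square and balanced. Fillet home is 128.6 mm farther along -x of the bracket, at TCP ≈ (515.3,54.3). I'll back off, lift over and come down 25 mm short.

Emit:
apply_moves:
  plan:
    - {"dx": -1.4, "dy": 10, "dz": 0.5, "twist": 0}
    - {"dx": -3.5, "dy": 25, "dz": 3, "twist": 0}
    - {"dx": -3.5, "dy": 25, "dz": 35, "twist": 0}
    - {"dx": -3.5, "dy": 25, "dz": 65, "twist": 0}
    - {"dx": 2, "dy": -15, "dz": 65, "twist": 0}
    - {"dx": 8, "dy": -60, "dz": 65, "twist": 0}
    - {"dx": 15, "dy": -107, "dz": 65, "twist": 0}
    - {"dx": 21, "dy": -150, "dz": 65, "twist": 0}
    - {"dx": 21, "dy": -150.5, "dz": 60, "twist": 0}
    - {"dx": 21, "dy": -150.5, "dz": 30, "twist": 0}
    - {"dx": 21, "dy": -150.5, "dz": 8, "twist": 0}
    - {"dx": 21, "dy": -150.5, "dz": 1.5, "twist": 0}

```text
time: 18.75
ee_pos: [516.6, 30.1, -9.7]
eef_rot: [[-0.99, -0.139, -0.005], [-0.139, 0.99, -0.001], [0.005, -0.0, -1.0]]
ft_force: [-35.6, -1.5, 83.7]
gripper_width: 13.5
```

Emit:
apply_moves:
  plan:
    - {"dx": 0, "dy": 0, "dz": 0, "twist": 0}
    - {"dx": 0, "dy": 0, "dz": -0.7, "twist": 0}
    - {"dx": -0.6, "dy": 4, "dz": -1.2, "twist": 0}
    - {"dx": -1.2, "dy": 9, "dz": -1.2, "twist": 0}
    - {"dx": -1.8, "dy": 14, "dz": -1.2, "twist": 0}
    - {"dx": -2.5, "dy": 18, "dz": -1.2, "twist": 0}
    - {"dx": -2.8, "dy": 21, "dz": -1.2, "twist": 0}
    - {"dx": -2.8, "dy": 21, "dz": -1.2, "twist": 0}
    - {"dx": -2.8, "dy": 21, "dz": -1.2, "twist": 0}
    - {"dx": -2.8, "dy": 21, "dz": -1.2, "twist": 0}

```text
time: 19.75
ee_pos: [515.9, 50.2, -9.3]
eef_rot: [[-0.99, -0.138, 0.0], [-0.138, 0.99, -0.0], [0.0, -0.0, -1.0]]
ft_force: [-1.0, -0.1, -3.0]
gripper_width: 12.8
```

```bash
python3 chk.py w9.png;python3 f.py
```

```text
t 19.8 tcp [515.96  50.22  -9.28] yaw 97.92 F [-0.4  0.3 -2.1] T [ 0.01  0.04 -0.04] w 12.8
br 0.72 (array([503. , 129.7]), np.float64(1.7146564267379996), np.float64(0.8112277169860193))
leaf 0.81 (array([515. ,  49.6]), np.float64(1.7041956617295961), np.float64(0.8348900165363062))
Fb 0.4 Flat 0.3
t 19.9 [515.95  50.26  -9.28] yaw 97.92 Fb 1.1 Flat -0.6 Fz -1.7 T [0.04 0.03 0.01]
```

Landing gave a brief 84 N peak from overshoot onto the bench. That is under the limit, and the leaf still sits the same in the jaws. I'll go gently from here.

Emit:
apply_moves:
  plan:
    - {"dx": -0.2, "dy": 1, "dz": 0, "twist": 0.1}
    - {"dx": -0.3, "dy": 2, "dz": 0, "twist": 0.1}
    - {"dx": -0.4, "dy": 2.7, "dz": -0.2, "twist": 0.1}
    - {"dx": -0.4, "dy": 2.7, "dz": -0.2, "twist": 0.1}
    - {"dx": -0.4, "dy": 2.7, "dz": -0.2, "twist": 0.1}

```text
time: 20.4
ee_pos: [515.5, 53.2, -9.5]
eef_rot: [[-0.99, -0.14, -0.0], [-0.14, 0.99, -0.0], [0.0, -0.0, -1.0]]
ft_force: [-0.2, -0.5, -2.0]
gripper_width: 13.0
```

```bash
python3 f.py
```

```text
t 20.4 [515.51  53.21  -9.51] yaw 98.05 Fb -0.5 Flat 0.3 Fz -2.0 T [-0.06 -0.02  0.05]
```

Emit:
apply_moves:
  plan:
    - {"dx": -0.1, "dy": 0.4, "dz": 0, "twist": 0}
    - {"dx": -0.1, "dy": 0.8, "dz": 0, "twist": 0}
    - {"dx": -0.1, "dy": 0.8, "dz": 0, "twist": 0}
    - {"dx": -0.1, "dy": 0.8, "dz": 0, "twist": 0}

```text
time: 20.8
ee_pos: [515.4, 54.0, -9.5]
eef_rot: [[-0.99, -0.14, 0.0], [-0.14, 0.99, -0.0], [-0.0, -0.0, -1.0]]
ft_force: [-0.6, 1.4, -1.8]
gripper_width: 13.3
```

```bash
python3 f.py
```

```text
t 20.8 [515.41  54.03  -9.49] yaw 98.05 Fb 1.5 Flat 0.4 Fz -1.8 T [-0.03  0.03 -0.02]
```

Emit:
apply_moves:
  plan:
    - {"dx": 0, "dy": -0.3, "dz": -0.4, "twist": 0}
    - {"dx": 0, "dy": -0.3, "dz": -0.4, "twist": 0}
    - {"dx": 0, "dy": -0.3, "dz": -0.4, "twist": 0}

```text
time: 21.1
ee_pos: [515.5, 54.0, -9.5]
eef_rot: [[-0.99, -0.14, 0.0], [-0.14, 0.99, 0.001], [-0.0, 0.0, -1.0]]
ft_force: [-3.6, 1.4, 5.5]
gripper_width: 12.9
```

Emit:
apply_moves:
  plan:
    - {"dx": 0, "dy": 0, "dz": -0.4, "twist": 0}
    - {"dx": 0, "dy": 0, "dz": -0.4, "twist": 0}
    - {"dx": 0, "dy": 0, "dz": -0.4, "twist": 0}

```text
time: 21.4
ee_pos: [515.5, 54.0, -9.6]
eef_rot: [[-0.99, -0.14, -0.0], [-0.14, 0.99, 0.001], [-0.0, 0.001, -1.0]]
ft_force: [-5.2, 0.9, 11.9]
gripper_width: 13.0
```

On the bench now. I'll ease the down force and press towards the fillet.

Emit:
apply_moves:
  plan:
    - {"dx": 0, "dy": 0.3, "dz": 0.5, "twist": 0}
    - {"dx": 0, "dy": 0.7, "dz": 0.5, "twist": 0}
    - {"dx": 0, "dy": 0.7, "dz": 0.5, "twist": 0}
    - {"dx": 0, "dy": 0.7, "dz": 0.5, "twist": 0}

```text
time: 21.8
ee_pos: [515.5, 54.1, -9.5]
eef_rot: [[-0.99, -0.14, 0.0], [-0.14, 0.99, -0.0], [-0.0, -0.0, -1.0]]
ft_force: [-2.5, -1.7, 6.5]
gripper_width: 12.9
```

```bash
python3 f.py
```

```text
t 21.8 [515.52  54.05  -9.55] yaw 98.03 Fb -1.3 Flat 2.7 Fz 6.5 T [-0.34  0.53  0.02]
```

Emit:
apply_moves:
  plan:
    - {"dx": -0.2, "dy": 0.5, "dz": 0.3, "twist": 0}
    - {"dx": -0.2, "dy": 0.5, "dz": 0.3, "twist": 0}
    - {"dx": -0.2, "dy": 0.5, "dz": 0.3, "twist": 0}

```text
time: 22.1
ee_pos: [515.4, 54.3, -9.5]
eef_rot: [[-0.99, -0.139, 0.0], [-0.139, 0.99, -0.001], [-0.0, -0.001, -1.0]]
ft_force: [-0.2, -3.7, 1.3]
gripper_width: 13.1
```

```bash
python3 f.py
```

```text
t 22.1 [515.35  54.29  -9.53] yaw 98.02 Fb -3.6 Flat 0.8 Fz 1.3 T [-0.81  0.01 -0.07]
```

Emit:
apply_moves:
  plan:
    - {"dx": -0.1, "dy": 0.5, "dz": 0, "twist": 0}
    - {"dx": -0.1, "dy": 0.5, "dz": 0, "twist": 0}
    - {"dx": -0.1, "dy": 0.5, "dz": 0, "twist": 0}
    - {"dx": -0.1, "dy": 0.5, "dz": 0, "twist": 0}

```text
time: 22.5
ee_pos: [515.3, 54.4, -9.5]
eef_rot: [[-0.99, -0.139, 0.0], [-0.139, 0.99, -0.001], [-0.0, -0.001, -1.0]]
ft_force: [0.9, -4.9, 1.8]
gripper_width: 12.9
```

```bash
python3 f.py
```

```text
t 22.5 [515.25  54.36  -9.5 ] yaw 98.0 Fb -5.0 Flat -0.2 Fz 1.8 T [-1.21 -0.01 -0.07]
```

Emit:
apply_moves:
  plan:
    - {"dx": -0.1, "dy": 0.6, "dz": 0, "twist": 0}
    - {"dx": -0.1, "dy": 0.6, "dz": 0, "twist": 0}
    - {"dx": -0.1, "dy": 0.6, "dz": 0, "twist": 0}
    - {"dx": -0.1, "dy": 0.6, "dz": 0, "twist": 0}
    - {"dx": -0.1, "dy": 0.6, "dz": 0, "twist": 0}
    - {"dx": -0.1, "dy": 0.6, "dz": 0, "twist": 0}

```text
time: 23.1
ee_pos: [515.2, 54.4, -9.5]
eef_rot: [[-0.99, -0.139, 0.0], [-0.139, 0.99, -0.001], [-0.0, -0.002, -1.0]]
ft_force: [-0.4, -7.7, 1.8]
gripper_width: 12.7
```

```bash
python3 f.py
```

```text
t 23.1 [515.21  54.44  -9.47] yaw 97.97 Fb -7.6 Flat 1.5 Fz 1.8 T [-1.61  0.04 -0.14]
```

Emit:
apply_moves:
  plan:
    - {"dx": -0.2, "dy": 0.2, "dz": 0, "twist": -0.1}
    - {"dx": -0.2, "dy": 0.2, "dz": 0, "twist": -0.1}
    - {"dx": -0.2, "dy": 0.2, "dz": 0, "twist": -0.1}
    - {"dx": -0.2, "dy": 0.2, "dz": 0, "twist": -0.1}
    - {"dx": -0.2, "dy": 0.2, "dz": 0, "twist": -0.1}
    - {"dx": -0.2, "dy": 0.2, "dz": 0, "twist": -0.1}
    - {"dx": -0.2, "dy": 0.2, "dz": 0, "twist": -0.1}

```text
time: 23.8
ee_pos: [515.1, 54.5, -9.5]
eef_rot: [[-0.991, -0.137, 0.001], [-0.137, 0.991, -0.002], [-0.0, -0.002, -1.0]]
ft_force: [0.5, -8.2, 1.6]
gripper_width: 13.0
```

```bash
python3 f.py
```

```text
t 23.8 [515.12  54.51  -9.45] yaw 97.88 Fb -8.2 Flat 0.6 Fz 1.6 T [-1.76 -0.05 -0.04]
```

Emit:
apply_moves:
  plan:
    - {"dx": 0, "dy": 0, "dz": 0, "twist": 0}
    - {"dx": 0, "dy": 0, "dz": 0, "twist": 0}
    - {"dx": 0, "dy": 0, "dz": 0, "twist": 0}
    - {"dx": 0, "dy": 0, "dz": 0, "twist": 0}
    - {"dx": 0, "dy": 0, "dz": 0, "twist": 0}
    - {"dx": 0, "dy": 0, "dz": 0, "twist": 0}
    - {"dx": 0, "dy": 0, "dz": 0, "twist": 0}
    - {"dx": 0, "dy": 0, "dz": 0, "twist": 0}
    - {"dx": 0, "dy": 0, "dz": 0, "twist": 0}
    - {"dx": 0, "dy": 0, "dz": 0, "twist": 0}
    - {"dx": 0, "dy": 0, "dz": 0, "twist": 0}
    - {"dx": 0, "dy": 0, "dz": 0, "twist": 0}

```text
time: 25.0
ee_pos: [515.1, 54.5, -9.5]
eef_rot: [[-0.991, -0.137, 0.0], [-0.137, 0.991, -0.002], [-0.0, -0.002, -1.0]]
ft_force: [0.3, -7.8, 1.7]
gripper_width: 12.7
```

```bash
python3 f.py; python3 chk.py
```

```text
t 25.0 [515.13  54.49  -9.46] yaw 97.87 Fb -7.8 Flat 0.8 Fz 1.7 T [-1.77 -0.04 -0.08]
t 25.05 tcp [515.14  54.48  -9.45] yaw 97.87 F [ 0.3 -8.5  1.7] T [-1.72 -0.15  0.01] w 12.97
br 0.57 (array([503.4, 129.9]), np.float64(1.7079553179557252), np.float64(0.7823070676283044))
leaf 0.77 (array([514.1,  53.7]), np.float64(1.7058483692274486), np.float64(0.8080958786655879))
Fb -8.5 Flat 0.8
```

Pressed for about 2 s at 8 N, square and balanced. I'll ease to a light load, then open slowly and check before lifting.

Emit:
apply_moves:
  plan:
    - {"dx": 0, "dy": -0.4, "dz": -0.1, "twist": 0}
    - {"dx": 0.1, "dy": -0.9, "dz": -0.2, "twist": 0}
    - {"dx": 0.1, "dy": -0.9, "dz": -0.2, "twist": 0}
    - {"dx": 0.1, "dy": -0.9, "dz": -0.2, "twist": 0}

```text
time: 25.55
ee_pos: [515.2, 54.5, -9.5]
eef_rot: [[-0.99, -0.138, 0.0], [-0.138, 0.99, -0.001], [-0.0, -0.001, -1.0]]
ft_force: [-0.9, -5.6, 4.2]
gripper_width: 13.3
```

```bash
python3 f.py
```

```text
t 25.55 [515.17  54.45  -9.53] yaw 97.91 Fb -5.4 Flat 1.6 Fz 4.2 T [-1.24  0.06 -0.09]
```

Emit:
apply_moves:
  plan:
    - {"dx": 0.1, "dy": -0.5, "dz": 0, "twist": 0}
    - {"dx": 0.1, "dy": -0.5, "dz": 0, "twist": 0}
    - {"dx": 0.1, "dy": -0.5, "dz": 0, "twist": 0}

```text
time: 25.85
ee_pos: [515.1, 54.5, -9.6]
eef_rot: [[-0.99, -0.138, 0.0], [-0.138, 0.99, -0.0], [-0.0, -0.0, -1.0]]
ft_force: [-1.6, -4.8, 5.0]
gripper_width: 13.1
```

```bash
python3 f.py
```

```text
t 25.85 [515.15  54.48  -9.55] yaw 97.93 Fb -4.6 Flat 2.3 Fz 5.0 T [-1.09  0.28 -0.05]
```

Emit:
apply_moves:
  plan:
    - {"dx": 0, "dy": 0, "dz": 0, "twist": 0}
    - {"dx": 0, "dy": 0, "dz": 0, "twist": 0}
    - {"dx": 0, "dy": 0, "dz": 0, "twist": 0}
    - {"dx": 0, "dy": 0, "dz": 0, "twist": 0}
    - {"dx": 0, "dy": 0, "dz": 0, "twist": 0}
    - {"dx": 0, "dy": 0, "dz": 0, "twist": 0}
  jaw: 34

```text
time: 26.45
ee_pos: [515.0, 54.9, -9.7]
eef_rot: [[-0.99, -0.138, -0.0], [-0.138, 0.99, 0.0], [0.0, 0.0, -1.0]]
ft_force: [-0.0, -0.9, -0.5]
gripper_width: 33.9
```

```bash
python3 chk.py
```

```text
t 26.5 tcp [515.02  54.82  -9.71] yaw 97.95 F [ 0.2 -0.1 -0.5] T [-0.    0.05 -0.03] w 34.04
br 0.76 (array([503.3, 129.7]), np.float64(1.7085658567755473), np.float64(0.7921506716346415))
leaf 0.64 (array([513.8,  53.6]), np.float64(1.7017601730662755), np.float64(0.8074752262021258))
leaf 0.48 (array([494.2, 109.8]), np.float64(0.9319533122033821), np.float64(0.6053805129945083))
Fb -0.1 Flat -0.2
```

Released, and the leaf fit changed by only 0.3 mm. I'll lift clear and check from above.

Emit:
apply_moves:
  plan:
    - {"dx": 0, "dy": 0, "dz": 15, "twist": 0}
    - {"dx": 0, "dy": 0, "dz": 40, "twist": 0}
    - {"dx": 0, "dy": 0, "dz": 80, "twist": 0}
    - {"dx": 0, "dy": 0, "dz": 120, "twist": 0}
    - {"dx": 20, "dy": 0, "dz": 160, "twist": 0}
    - {"dx": 40, "dy": 20, "dz": 190, "twist": 0}
    - {"dx": 40, "dy": 20, "dz": 190, "twist": 0}
    - {"dx": 40, "dy": 20, "dz": 190, "twist": 0}
    - {"dx": 40, "dy": 20, "dz": 190, "twist": 0}

```text
time: 27.5
ee_pos: [553.9, 74.1, 179.0]
eef_rot: [[-0.99, -0.138, -0.002], [-0.138, 0.99, -0.001], [0.002, -0.001, -1.0]]
ft_force: [-0.2, 0.4, -0.2]
gripper_width: 33.9
```

```bash
python3 - <<'E'
from h import *
s=snap('wrist'); f=s['frame'][:,:,::-1].copy(); print(r.read_state()['ee_pos'],r.read_state()['ft_force'])
m=models.masks_of('wrist','bracket')[0]; q=brfit(s,m['mask'],(503.4,129.6,1.708)); print(q)
b=np.array([np.cos(q[1]),np.sin(q[1])]); h=q[0]-76.6*b; print('home',h)
for m in models.masks_of('wrist','leaf_24'):
  if np.hypot(*(ray(s,m['xy'],10)[:2]-h))<40:
    l=fit(s,m['mask'],(*h,q[1]),24); print('leaf',m['p'],l,'err along/lat',(l[0]-h)@b,(l[0]-h)@[-b[1],b[0]])
cv2.imwrite('pics/w10.png',cv2.resize(f[0:300,120:520],(800,600),interpolation=cv2.INTER_CUBIC))
E
```

```text
[553.8199221   73.98847156 178.95416382] [ 0.26827514 -0.95769236  0.28868738]
(array([503.5, 129.9]), np.float64(1.7081243652135465), np.float64(0.966957795281216))
home [513.98629492  54.02116488]
leaf 0.76 (array([514. ,  53.4]), np.float64(1.7245182950085365), np.float64(0.9408705593100536)) err along/lat -0.6171929919029661 0.07145943754611017
```

View pics/w10.png

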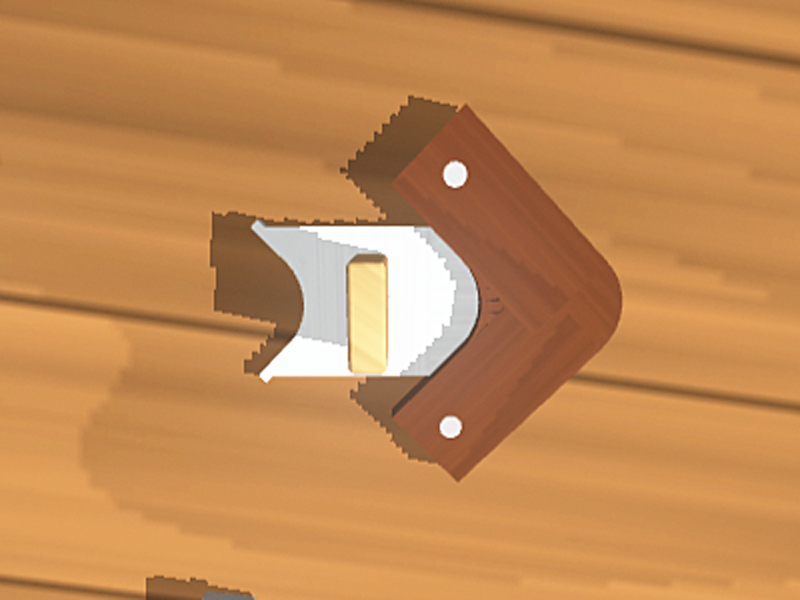

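The leaf lies flat with its nose at (478,300), snug in the fillet, and its sides run parallel to the image axis. It is within about 0.6 mm of home. Handing in.

```bash
python3 -c "
from workcell import r
print(r.hand_in(), r.read_state()['time'])"
```

```text
the job is handed in; nothing more can be done
the job is handed in; nothing more can be done
```

I did both presses with the silver 24 mm leaf, in the order asked, left it flat and snug in the fillet, and handed the job in at about 28 s of the 64 s allowed.

- **Outside corner:** the hollow end was held for about 2 s at 9–10 N. Sideways force was near zero and the pose did not change under load.
- **Fillet:** the round end was held for about 2 s at around 8 N, then released. The leaf moved about 0.3 mm at most on release.
- **Last check from above:** the leaf is within about 0.6 mm of home along the push and 0.1 mm sideways, with the gripper clear.

These checks failed or disagreed:
- **First grasp:** it closed on nothing, because the finger tips were about 30–40 mm higher than the reported tool point. I went lower and the second grasp held.
- **Landing:** setting the leaf down inside the bracket gave a brief 84 N reading at the wrist, under the 120 N limit. The leaf still sat about the same in the jaws.
- **Final angle:** the outline fit gave 98.8° for the leaf, against 97.9° for both the bracket fit and the gripper. By eye the leaf's sides look square, so I put this down to noise in the fit.

I never touched the other leaves or the tools, though I took no final picture of them.

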